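# Check the springs of a mirror tilt mount

### The job

Check the two sprung corners of the mirror tilt mount, one corner at a time, with the fingertips. First press down the corner with the round button until its pointer is level with the brass arrow on its scale, keep it there for a good second without pushing it well past the arrow, and let it spring fully back; then do the same with the corner that has the bar-shaped button. Finish clear of the mount with both pointers back up at rest, and leave the loose things round it where they are; nothing is to be picked up.

Things in the scene. Friction and masses are not known exactly. Their poses are not given: they have to be found in the camera images.
- mount: fixed dark steel base of the tilt mount, a 126 mm square 12 mm thick with two tongues that carry white scale blades (tops 82 mm up). Origin under the square's centre. In its frame the upper plate's pivot is at (0.0636, 0, 0.060); the round-button leg runs from there along (-0.707, 0.707, 0), the bar-button leg along (-0.707, -0.707, 0): seen from the robot, round left, bar right
- round_tilt (a joint): tilt of the upper plate about the line from pivot to bar button: 0 = up at rest, grows to 0.28 at most as the round-button corner is pressed; springs back to 0 when let go. Button 90 mm, pointer tip 161 mm from this line: the tip drops 1.8 times as far as the button. Force at the button about 2 N at rest, 10 N at 0.19
- bar_tilt (a joint): the same for the bar-button corner: tilt about the line from the pivot to the round button, 0 = up, at most 0.28; same lengths, same spring
- round_pad (a point): top of the black round domed button (24 mm across) on the corner of the upper plate; 73 mm above the bench at rest. Moves with the plate
- bar_pad (a point): top of the black bar-shaped button (a rounded bar 36 mm long, 12 mm wide) on the other corner of the upper plate; 73 mm above the bench at rest. Moves with the plate
- round_pointer (a point): tip of the thin dark pointer that sticks out of the round-button corner beside its scale; 60 mm above the bench at rest; sinks as the corner is pressed
- bar_pointer (a point): tip of the pointer of the bar-button corner, likewise
- round_mark_tip (a point): point of the brass arrow clipped on the white scale of the round-button corner, 15 to 31 mm below the pointer's rest height (each start has its own height); fixed; pointer and arrow face each other with a gap of a few mm and never collide. z is up
- bar_mark_tip (a point): point of the brass arrow on the scale of the bar-button corner, likewise, with its own height
- pill_tin: loose round white tin, 47 mm across, 21 mm high, in front of the mount; origin centre of its underside; bystander
- vial_short: loose small vial with a black cap, 17 mm across, 39 mm high, standing in front of the mount on the left; origin centre of its underside; bystander
- pencil: loose red pencil, 165 mm long, lying behind the mount on the left; bystander
- dropper_bottle: loose brown dropper bottle, 30 mm across, 92 mm high, standing to the right of the mount; origin centre of its underside; bystander
- paint_tube_umber: loose paint tube with a brown band, 108 mm long, lying behind the mount on the right; bystander

How it is judged:
By the outcome, as a careful person would: the job done as asked, in the order asked, and still so for the second after the job is handed in, with the robot touching nothing.
It also fails if it takes over 56 s, if anything falls off the work surface, if the arm or the gripper's body presses on something with over 40 N, if the wrist force passes 120 N, or if a joint passes its speed limit or range.

### The arm

A 6-joint arm with a two-finger parallel gripper is mounted at the origin on a cart in front of the work surface, level with it; the furniture and walls round the work are solid. World frame = base frame: x ahead of the robot, y to its left, z up, the work surface at z = 0. Lengths are in mm, angles in rad, forces in N, time in s.
With the tool pointing down it reaches from about 350 to 775 mm from the base axis. Payload 7.3 kg.
Tool frame: the origin (TCP) lies midway between the tips of the shut fingers; the grasp point (between the pads) lies bot.tcp_to_grasp behind it (bot.tcp_to_grasp is the distance from the TCP to the grasp point, in mm); z points along the fingers, y is the direction in which the jaws open and shut (so a half turn about z gives the same grasp; the last joint's range is limited). The gripper opens to 92 mm and grips with 3 to 60 N. Pads are 19 mm wide; open, the fingers measure 130 mm over their backs; the gripper's body (75 mm by 190 mm) begins 47 mm behind the grasp point.
Start: joints at [-1.377, 0.342, 1.524, -0, 1.275, -0.146], TCP at [175.005, -494.993, 226.741] pointing down, gripper open.
Joint ranges: [-2.53, 2.53], [-0.77, 2.02], [0.04, 2.7], [-1, 4.14], [0.28, 2.66], [-3.11, 3.11]. Speed limits (rad/s): [2.57, 2.57, 3.14, 3.14, 3.14, 3.14].

### API

Orientations are given as [roll, pitch, yaw] about the fixed x, y, z axes, in that order (R = Rz(yaw) Ry(pitch) Rx(roll)).
In Python, from plant import bot gives the robot as it stands.
- The arm moves only by the shell command python3 -m inch 'ROWS'. ROWS is JSON, one flat list of numbers, 7 for each row, row after row: the shift along the world's x, y, z in cm, then the turn, a rotation vector about the world's x, y, z in degrees, then the gripper command: -1 is shut, 1 is fully open, values between are in proportion. In form: [tx, ty, tz, ax, ay, az, fingers, tx, ty, tz, ax, ay, az, fingers, ...]. A call has exactly 5 rows; each row is the pose to reach, as a shift and turn from the pose measured when the call began; what a row does not reach only later rows make up. A row lasts 1/10 s, in which the tool goes at most 50 mm and 8.59 degrees, less where a joint would pass 70% of its speed; a pose out of reach is approached as far as the arm can. A call with a gripper value outside its range is refused whole. The fingers move at their own pace and stop on an object; the grip force is fixed at half the most. Time passes only in rows, so rows that repeat a pose let the fingers close, or fill a call up. It gives the time, the measured TCP pose, the force and the opening at its end, in the units of the state.
- bot.get_obs(): the state, without advancing time (a new reading comes with each control period).
- bot.capture(name): name is "scene" or "side" or "wrist"; returns the picture (400x640x3 uint8, red, green, blue); there is no depth.
- bot.calibration(name): a dict with "fx", "fy", "cx", "cy" (pixels), "cam_to_world" (4x4, takes a point from camera to world coordinates). Camera axes: x right, y down, z forward; pixel columns grow to the right and rows downward; lengths in mm; the calibration is good to about 2 mm. A picture is of the moment at which its call begins: read the wrist's pose just before it. calibration takes no time and is no camera call; for the wrist camera it gives the pose at the moment of the call.
- bot.close_job(): hands the job in, once; it reports no verdict.
The state is a dict: "time": time; "joint_positions": joint angles; "dq": joint speeds; "tau": joint torques, N m; "tool_pos": TCP position; "tcp_rot": TCP orientation; "contact_force": force on the tool from outside, world axes, zero at the start; "moment": the same for the moment, N m; "grip_width": finger opening in mm.
Only numpy, scipy, OpenCV 4.12 (cv2) and the standard library are available. Lean on these libraries where they do the work, as an engineer would, in place of code of your own. Each camera call takes 0.05 s, during which the arm holds its last target.

## Working session

There is one attempt and no reset: what is moved stays moved. The work goes in short steps, Python scripts to look and compute and a shell command to move; the robot and the scene stay as the last step left them, time stands still between calls to the robot, and variables do not carry over. Pictures are saved under pics/ and viewed, and the job is handed in when it is done.

```bash
ls; mkdir -p pics
python3 - <<'E'
from plant import bot
import cv2
print(bot.get_obs(), bot.tcp_to_grasp)
for n in ("scene","side"):
    im=bot.capture(n); cv2.imwrite(f"pics/{n}0.png",cv2.cvtColor(im,cv2.COLOR_RGB2BGR))
    c=bot.calibration(n); print(n,c)
E
```

```text
pics
{'time': 0.0, 'joint_positions': array([-1.37702523e+00,  3.42695483e-01,  1.52498105e+00, -1.09375466e-05,
        1.27536554e+00, -1.45960053e-01]), 'dq': array([-0.00010232,  0.00032925,  0.00115686, -0.00159775,  0.00063134,
        0.00151815]), 'tau': array([ 4.81965380e-04, -4.31234729e+01, -2.44219548e+01,  7.16570509e-02,
        5.58310084e-02, -1.18503563e-04]), 'tool_pos': array([ 174.91111232, -494.60220816,  226.07163523]), 'tcp_rot': array([-3.14015712e+00, -2.00459795e-04,  3.39734203e-01]), 'contact_force': array([-0.26217334, -0.2598571 ,  0.25197258]), 'moment': array([-0.04089527, -0.02090103, -0.03946826]), 'grip_width': 92.04425348173116} 18.8
scene {'fx': 387.7718279320927, 'fy': 387.7718279320927, 'cx': 323.27910389020326, 'cy': 199.4512138264892, 'cam_to_world': array([[-7.46076779e-01, -3.19548080e-01,  5.84173317e-01,
         1.73099323e+01],
       [-6.65826273e-01,  3.49205993e-01, -6.59340995e-01,
         5.74033365e+02],
       [ 6.69432612e-03, -8.80876949e-01, -4.73297990e-01,
         5.13940349e+02],
       [ 0.00000000e+00,  0.00000000e+00,  0.00000000e+00,
         1.00000000e+00]])}
side {'fx': 509.90782115099506, 'fy': 509.90782115099506, 'cx': 322.62681870426286, 'cy': 193.594148855229, 'cam_to_world': array([[-9.40560653e-01,  2.95979611e-01, -1.66558484e-01,
         7.74418242e+02],
       [ 3.39415262e-01,  8.01914854e-01, -4.91660297e-01,
         5.40804815e+02],
       [-1.19557011e-02, -5.18968821e-01, -8.54709555e-01,
         1.11142125e+03],
       [ 0.00000000e+00,  0.00000000e+00,  0.00000000e+00,
         1.00000000e+00]])}
```

View pics/scene0.png

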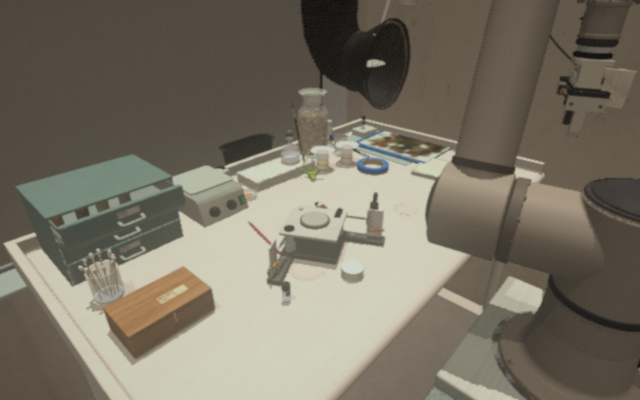

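View pics/side0.png

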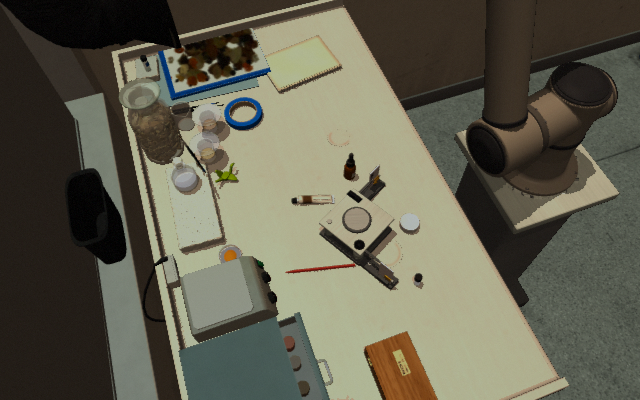

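Run:
```python
import cv2
a=cv2.imread("pics/scene0.png"); b=cv2.imread("pics/side0.png")
cv2.imwrite("pics/s0c.png",cv2.resize(a[185:305,255:395],None,fx=5,fy=5,interpolation=cv2.INTER_CUBIC))
cv2.imwrite("pics/d0c.png",cv2.resize(b[150:300,310:440],None,fx=4,fy=4,interpolation=cv2.INTER_CUBIC))
```

```text
(no output)
```

View pics/s0c.png

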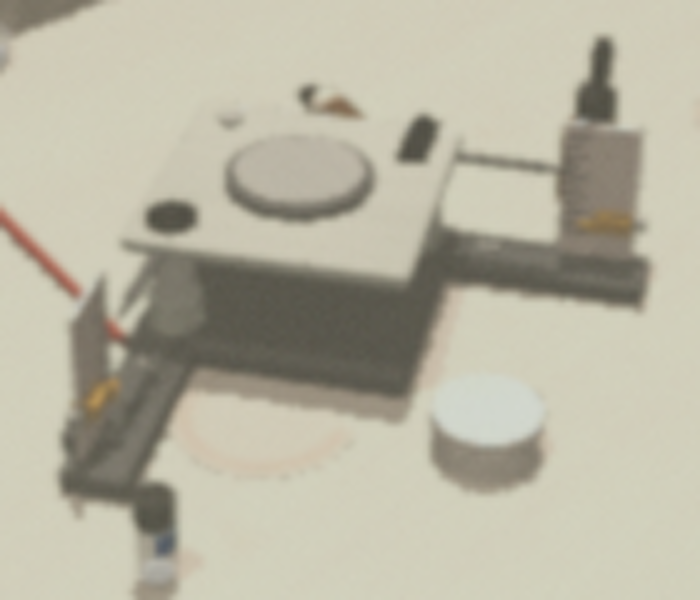

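View pics/d0c.png

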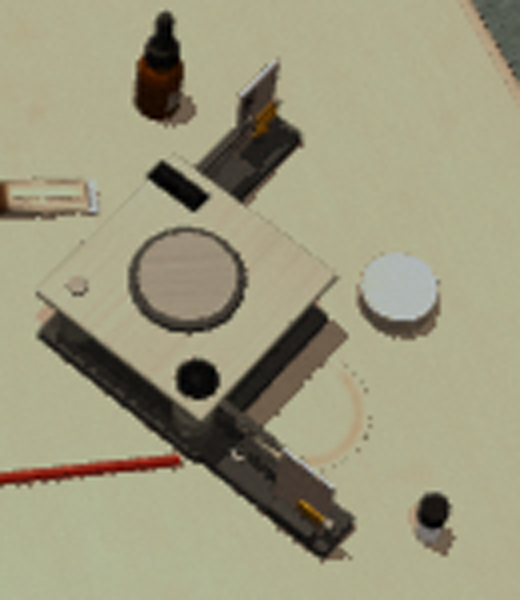

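```bash
cat > h.py <<'E'
import numpy as np
from plant import bot
def ray(n,u,v,c=None):
    c=c or bot.calibration(n); T=np.array(c["cam_to_world"])
    d=T[:3,:3]@np.array([(u-c["cx"])/c["fx"],(v-c["cy"])/c["fy"],1]); return T[:3,3],d/np.linalg.norm(d)
def onz(n,u,v,z):
    o,d=ray(n,u,v); return o+d*(z-o[2])/d[2]
def tri(rs):
    A=0;b=0
    for o,d in rs:
        P=np.eye(3)-np.outer(d,d); A=A+P; b=b+P@o
    p=np.linalg.solve(A,b); return p,[np.linalg.norm(np.cross(p-o,d)) for o,d in rs]
def proj(n,p,c=None):
    c=c or bot.calibration(n); T=np.array(c["cam_to_world"]); q=T[:3,:3].T@(np.array(p)-T[:3,3])
    return q[0]/q[2]*c["fx"]+c["cx"],q[1]/q[2]*c["fy"]+c["cy"]
E
python3 - <<'E'
from h import *
sc=lambda x,y:(255+x/5,185+y/5); sd=lambda x,y:(310+x/4,150+y/4)
P={}
for k,a,b in [("round",(171,216),(197,378)),("bar",(418,138),(179,185))]:
    print(k,onz("scene",*sc(*a),72),onz("side",*sd(*b),72),tri([ray("scene",*sc(*a)),ray("side",*sd(*b))]))
    P[k]=(onz("scene",*sc(*a),72)+onz("side",*sd(*b),72))/2
d=P["bar"]-P["round"];print(np.linalg.norm(d))
for k,a,b in [("roundarrow",(100,395),(315,514)),("bararrow",(608,222),(264,120)),("tin",(488,412),(399,288)),("vialcap",(155,498),(433,507)),("dropper",(602,42),(165,20))]:
    print(k,tri([ray("scene",*sc(*a)),ray("side",*sd(*b))]))
r,b=P["round"][:2],P["bar"][:2]
m=(r+b)/2; u=(r-b)/np.linalg.norm(r-b)  # mount +y
x=np.array([u[1],-u[0]]); piv=m+x*63.64; print("pivot",piv,"yaw",np.arctan2(x[1],x[0]), "origin",m)
for k,s in(("round",1),("bar",-1)):
    l=(-x+s*u)/2**.5; print(k,l,"pad",piv+90*l,"tip",piv+161*l)
    t=piv+161*l
    for z in (60,45,29): print(z,[np.round(proj(n,[*t,z]),1) for n in("scene","side")])
E
```

```text
round [530.44188287 102.7972697   72.        ] [540.08608707  97.23104899  72.        ] (array([538.70933428,  94.67241182,  64.92949133]), [np.float64(0.45720313277381885), np.float64(0.45720313277378777)])
bar [495.24293624 -18.09381601  72.        ] [502.77918037 -23.74265963  72.        ] (array([501.5224829 , -26.42905518,  66.24122335]), [np.float64(0.434066487271567), np.float64(0.4340664872714703)])
126.24943317292791
roundarrow (array([499.32614806, 178.02469642,  34.19885814]), [np.float64(3.882551787471029), np.float64(3.882551787471132)])
bararrow (array([424.6316598 , -71.23362225,  32.17401405]), [np.float64(0.07006931922498727), np.float64(0.07006931922497225)])
tin (array([390.69259296,  60.54198938,  17.56810374]), [np.float64(0.174682339210896), np.float64(0.17468233921088772)])
vialcap (array([437.70066767, 201.35754581,  34.95494358]), [np.float64(0.370796754899351), np.float64(0.3707967548993325)])
dropper (array([ 471.54228603, -127.52942358,   87.8570043 ]), [np.float64(0.522246320633147), np.float64(0.5222463206329114)])
pivot [578.09730231  21.27353216] yaw -0.291253525865028 origin [517.13752164  39.54796076]
round [-0.47427879  0.88037471] pad [535.41221162 100.50725625] tip [501.73841786 163.01386081]
60 [array([277.5, 250.7]), array([386.2, 266.7])]
45 [array([277.9, 256.8]), array([385.5, 269.4])]
29 [array([278.2, 263.2]), array([384.9, 272.1])]
bar [-0.88037471 -0.47427879] pad [498.86357822 -21.41155853] tip [436.35697366 -55.08535229]
60 [array([369., 220.]), array([375. , 180.4])]
45 [array([368.6, 225.6]), array([374.6, 183.7])]
29 [array([368.2, 231.5]), array([374.1, 187.1])]
```

Run:
```python
from h import *
import cv2
o=bot.get_obs(); c=bot.calibration("wrist"); print(o["time"],c)
from scipy.spatial.transform import Rotation as R
W=np.eye(4);W[:3,:3]=R.from_euler("xyz",o["tcp_rot"]).as_matrix();W[:3,3]=o["tool_pos"]
print(np.round(np.linalg.inv(W)@c["cam_to_world"],3))
cv2.imwrite("pics/w0.png",cv2.cvtColor(bot.capture("wrist"),cv2.COLOR_RGB2BGR))
```

```text
0.1 {'fx': 301.09197124190956, 'fy': 301.09197124190956, 'cx': 322.6913122170289, 'cy': 196.15350231107453, 'cam_to_world': array([[ 3.33844247e-01, -9.01002416e-01, -2.77024665e-01,
         2.49770804e+02],
       [-9.42627099e-01, -3.19560924e-01, -9.66176401e-02,
        -4.67668073e+02],
       [-1.47353076e-03,  2.93386200e-01, -9.55992870e-01,
         3.84912929e+02],
       [ 0.00000000e+00,  0.00000000e+00,  0.00000000e+00,
         1.00000000e+00]])}
[[ 1.00000e-03 -9.56000e-01 -2.94000e-01  7.95680e+01]
 [ 1.00000e+00  1.00000e-03 -0.00000e+00 -6.96000e-01]
 [ 0.00000e+00 -2.94000e-01  9.56000e-01 -1.58758e+02]
 [ 0.00000e+00  0.00000e+00  0.00000e+00  1.00000e+00]]
```

View pics/w0.png

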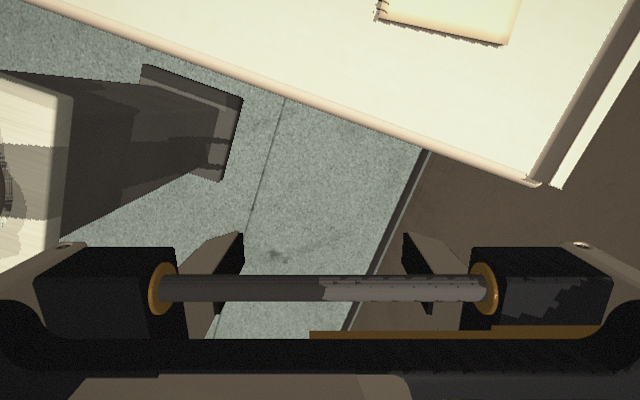

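```bash
python3 -m inch '[10,18,3,0,0,-7,-1,20,36,3,0,0,-14,-1,32,53,3,0,0,-20,-1,32,53,3,0,0,-20,-1,32,53,3,0,0,-20,-1]'
```

```text
time: 0.65
tool_pos: [302.0, -278.4, 242.5]
tcp_rot: [-3.14, -0.0, -0.01]
contact_force: [1.9, -0.2, 0.5]
grip_width: 56.2
```

```bash
python3 -m inch '[19.3,31.3,1.4,0,0,0,-1,19.3,31.3,1.4,0,0,0,-1,19.3,31.3,1.4,0,0,0,-1,19.3,31.3,1.4,0,0,0,-1,19.3,31.3,1.4,0,0,0,-1]'
python3 -m inch '[7,13,0.4,0,0,0,-1,7,13,0.4,0,0,0,-1,7,13,0.4,0,0,0,-1,7,13,0.4,0,0,0,-1,7,13,0.4,0,0,0,-1]'
cat > cap.py <<'E'
import sys,cv2,pickle
from h import *
from scipy.spatial.transform import Rotation as R
names=sys.argv[2].split(",")
for n in names:
    c=bot.calibration(n); im=bot.capture(n)
    f=f"pics/{n}_{sys.argv[1]}"
    cv2.imwrite(f+".png",cv2.cvtColor(im,cv2.COLOR_RGB2BGR)); pickle.dump(c,open(f+".pkl","wb"))
o=bot.get_obs();print(o["time"],np.round(o["tool_pos"],1),np.round(o["tcp_rot"],3),np.round(o["contact_force"],1))
E
python3 cap.py 1 wrist
```

```text
time: 1.15
tool_pos: [432.9, -65.4, 252.1]
tcp_rot: [-3.141, -0.0, -0.01]
contact_force: [-0.1, -1.0, 0.4]
grip_width: 16.6
time: 1.65
tool_pos: [502.7, 65.5, 255.4]
tcp_rot: [-3.141, 0.001, -0.007]
contact_force: [0.5, 0.1, -0.2]
grip_width: 0.8
1.7 [502.5  64.5 255.6] [-3.141e+00  1.000e-03 -9.000e-03] [ 0.4 -1.6 -1.4]
```

View pics/wrist_1.png

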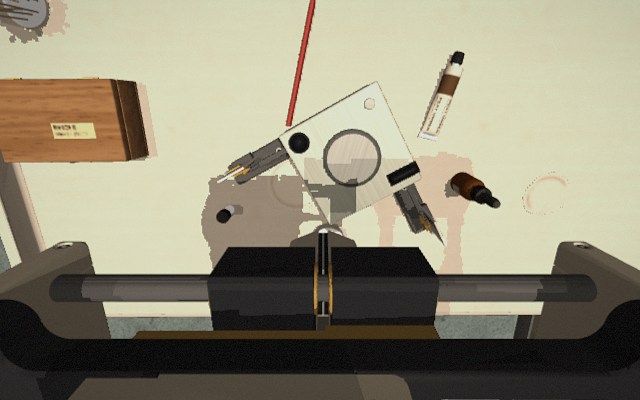

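Run:
```python
from h import *
import cv2,pickle
c=pickle.load(open("pics/wrist_1.pkl","rb"))
im=cv2.imread("pics/wrist_1.png")
cv2.imwrite("pics/w1c.png",cv2.resize(im[70:250,210:460],None,fx=3.2,fy=3.2,interpolation=cv2.INTER_CUBIC))
for u,v in((298,143),(403,173)):
    o,d=ray("wrist",u,v,c);print(o+d*(73-o[2])/d[2])
```

```text
[539.79108787  93.81317191  73.        ]
[504.52234016 -26.68563851  73.        ]
```

View pics/w1c.png

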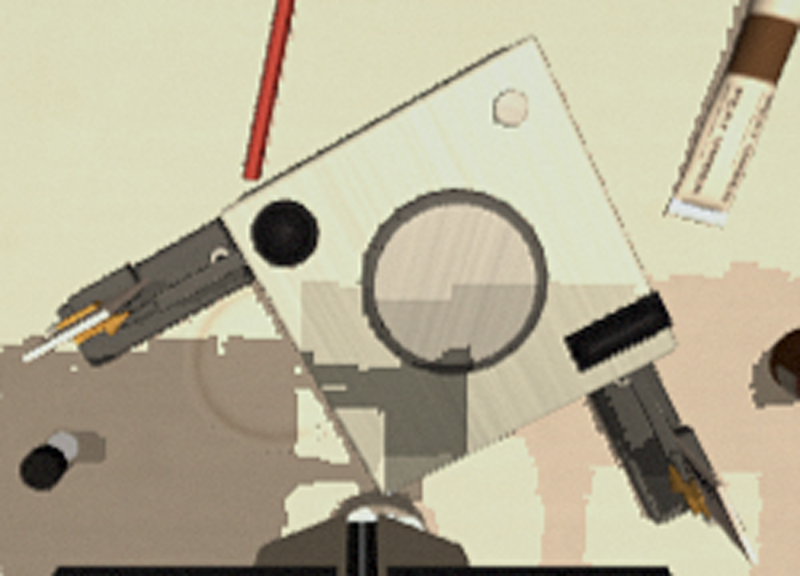

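```bash
python3 -m inch '[-5,-16,-10,0,0,0,-1,-5,-16,-10,0,0,0,-1,-5,-16,-10,0,0,0,-1,-5,-16,-10,0,0,0,-1,-5,-16,-10,0,0,0,-1]'
python3 cap.py 2 wrist
python3 -m inch '[0,25,0,0,0,0,-1,0,25,0,0,0,0,-1,0,25,0,0,0,0,-1,0,25,0,0,0,0,-1,0,25,0,0,0,0,-1]'
python3 -m inch '[0,5,0,0,0,0,-1,0,5,0,0,0,0,-1,0,5,0,0,0,0,-1,0,5,0,0,0,0,-1,0,5,0,0,0,0,-1]'
python3 cap.py 3 wrist
```

```text
time: 2.2
tool_pos: [448.6, -99.8, 153.1]
tcp_rot: [-3.14, 0.007, -0.017]
contact_force: [0.3, 1.2, -0.1]
grip_width: 0.1
2.25 [450.1 -98.3 154.5] [-3.14   0.004 -0.016] [0.5 0.5 0.8]
time: 2.75
tool_pos: [450.0, 154.0, 155.8]
tcp_rot: [-3.14, 0.002, -0.016]
contact_force: [0.2, -0.4, 0.1]
grip_width: 0.3
time: 3.25
tool_pos: [450.2, 202.7, 156.0]
tcp_rot: [-3.14, 0.002, -0.018]
contact_force: [-0.1, 1.0, 0.4]
grip_width: 0.7
3.3 [450.3 202.7 156. ] [-3.14e+00  2.00e-03 -1.90e-02] [ 0.2  0.2 -0.2]
```

View pics/wrist_2.png

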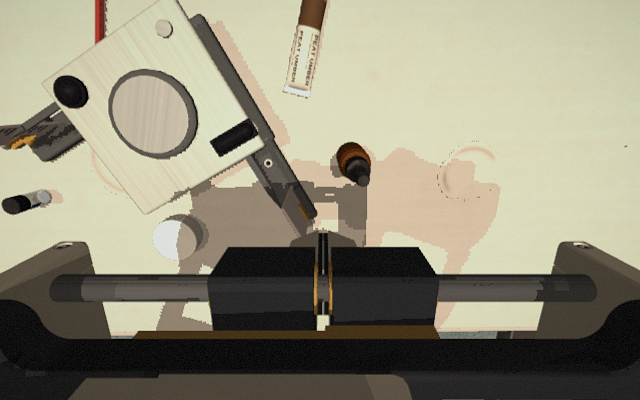

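View pics/wrist_3.png

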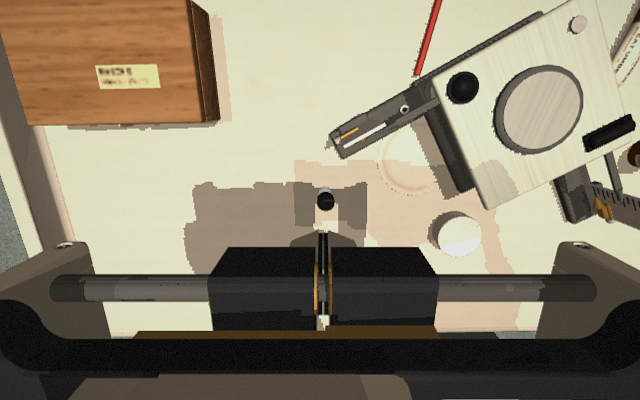

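Run:
```python
import cv2,numpy as np
a=cv2.imread("pics/wrist_1.png");b=cv2.imread("pics/wrist_2.png");c=cv2.imread("pics/wrist_3.png")
z=lambda im,x,y:cv2.resize(im[y:y+48,x:x+66],None,fx=6,fy=6,interpolation=cv2.INTER_CUBIC)
# round: 1:(210,138) 2:(0,108) 3:(325,95);  bar:1:(385,195) 2:(270,175) 3:(570,170)
o=np.vstack([np.hstack([z(a,205,140),z(b,0,110)]),np.hstack([z(c,325,110),z(c,574,175)])])
cv2.imwrite("pics/m1.png",o)
o=np.hstack([z(a,390,190),z(b,270,180)])
cv2.imwrite("pics/m2.png",o)
```

```text
(no output)
```

View pics/m1.png

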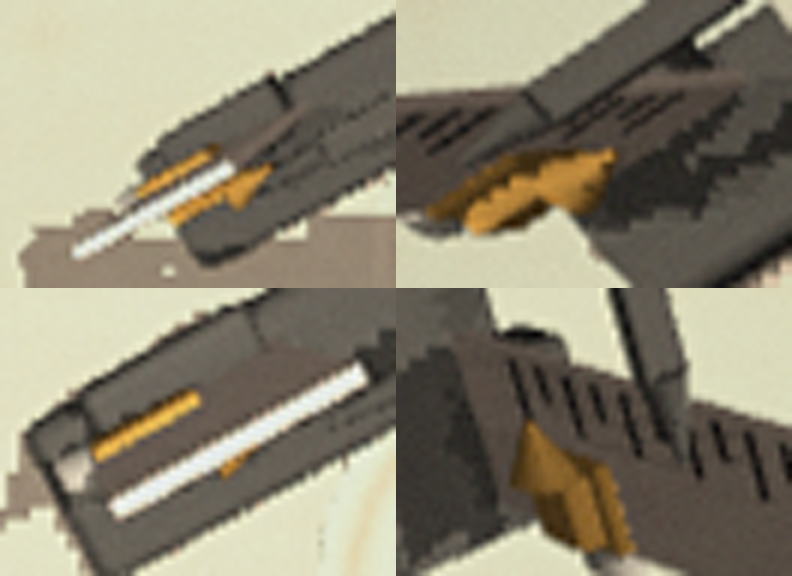

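View pics/m2.png

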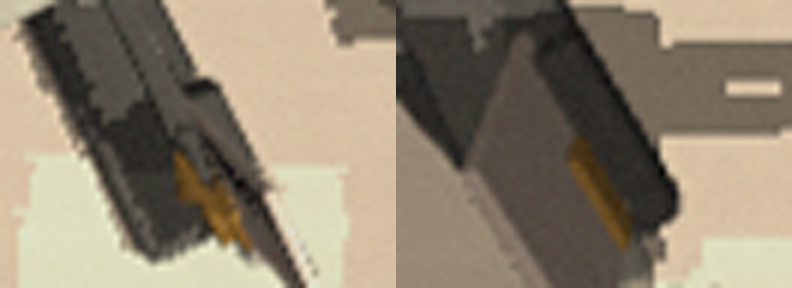

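```bash
cat > m.py <<'E'
from h import *
import cv2,pickle
C={i:pickle.load(open(f"pics/wrist_{i}.pkl","rb")) for i in(1,2,3)}
I={i:cv2.imread(f"pics/wrist_{i}.png") for i in(1,2,3)}
def blob(i,u,v,r=22):
    g=I[i].max(2); m=(g<55).astype(np.uint8)
    n,l,s,c=cv2.connectedComponentsWithStats(m)
    k=l[v,u]; return c[k],s[k]
px={"round":{1:(298,143),2:(70,92),3:(462,88)},"bar":{1:(403,173),2:(235,137),3:(608,132)}}
P={}
for k in px:
    rs=[]
    for i in px[k]:
        c,s=blob(i,*px[k][i]); o,d=ray("",*c,C[i]); rs.append((o,d)); print(k,i,c,s,np.round(o+d*(72-o[2])/d[2],1))
    P[k],e=tri(rs); print(k,P[k],np.round(e,1))
r,b=P["round"][:2],P["bar"][:2]
m=(r+b)/2; u=(r-b)/np.linalg.norm(r-b); x=np.array([u[1],-u[0]]); piv=m+x*63.64
print(np.linalg.norm(r-b),"piv",piv,"yaw",np.arctan2(x[1],x[0]))
T={}
for k,s in(("round",1),("bar",-1)):
    l=(-x+s*u)/2**.5;T[k]=piv+161*l; print(k,"leg",l,"pad",piv+90*l,"tip",T[k],[np.round(proj("",[*T[k],60+P[k][2]-72],C[i]),1) for i in C])
E
python3 m.py
```

```text
round 1 [298.74522293 142.47133758] [289 133  20  20 314] [540.3  93.   72. ]
round 2 [70.51300236 91.41016548] [ 54  76  34  32 846] [539.2  89.2  72. ]
round 3 [462.29808917  87.23694268] [447  72  32  31 785] [539.5  96.   72. ]
round [539.55861099  93.54969416  66.41076112] [0.1 0.1 0.1]
bar 1 [402.77591036 173.        ] [387 162  32  24 357] [504.3 -26.7  72. ]
bar 2 [234.07048984 137.09318996] [211 119  47  37 837] [503.4 -30.4  72. ]
bar 3 [608.47537228 132.41809851] [583 114  53  38 873] [503.7 -23.3  72. ]
bar [502.92860169 -28.51864343  66.17778534] [0.2 0.2 0.2]
127.44581838152294 piv [582.19836424  14.22435017] yaw -0.2915282525981146
round leg [-0.47403691  0.88050498] pad [539.53504278  93.46979801] tip [505.87842253 155.9856513 ] [array([249. , 169.5]), array([ 18.9, 135.3]), array([377.5, 131.7])]
bar leg [-0.88050498 -0.47403691] pad [502.9529164  -28.43897128] tip [440.43706311 -62.09559154] [array([423.4, 218.6]), array([282. , 204.8]), array([615.5, 200.8])]
```

```bash
python3 -m inch '[-7.5,-9.3,0,0,0,0,-1,-7.5,-9.3,0,0,0,0,-1,-7.5,-9.3,0,0,0,0,-1,-7.5,-9.3,0,0,0,0,-1,-7.5,-9.3,0,0,0,0,-1]'
python3 cap.py 4 wrist
python3 -m inch '[0,-10,0,0,0,0,-1,0,-10,0,0,0,0,-1,0,-10,0,0,0,0,-1,0,-10,0,0,0,0,-1,0,-10,0,0,0,0,-1]'
python3 cap.py 5 wrist
```

```text
time: 3.8
tool_pos: [376.2, 109.1, 156.5]
tcp_rot: [-3.139, -0.0, -0.021]
contact_force: [0.8, -0.1, -0.3]
grip_width: 0.5
3.85 [376.4 109.6 156.4] [-3.139  0.    -0.02 ] [-0.1  0.1 -0.1]
time: 4.35
tool_pos: [376.9, 10.4, 156.3]
tcp_rot: [-3.139, 0.0, -0.019]
contact_force: [-0.2, 1.0, 0.8]
grip_width: 0.3
4.4 [376.7  10.7 156.3] [-3.139  0.    -0.018] [ 0.6 -0.  -0.6]
```

View pics/wrist_4.png

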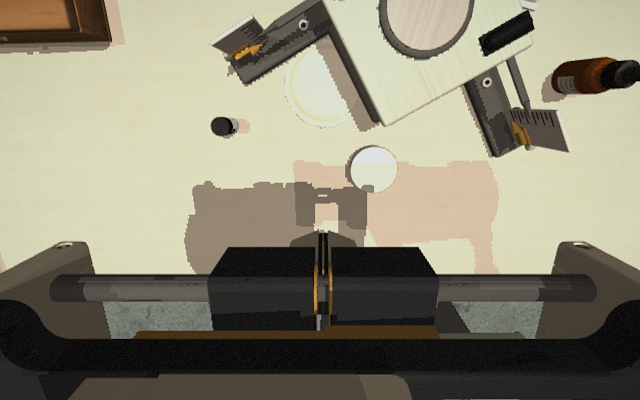

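View pics/wrist_5.png

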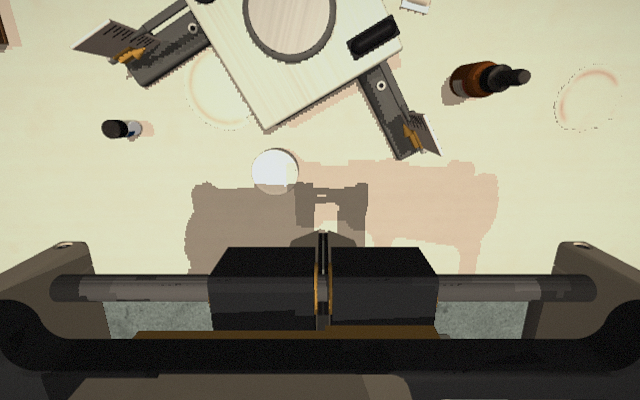

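Both scales are now clearly seen (round left near (250,50)/(130,50), bar near (520,130)/(410,130)). I'll zoom in.

Run:
```python
import cv2,numpy as np
a=cv2.imread("pics/wrist_4.png");b=cv2.imread("pics/wrist_5.png")
z=lambda im,x,y:cv2.resize(im[y:y+48,x:x+66],None,fx=6,fy=6,interpolation=cv2.INTER_CUBIC)
o=np.vstack([np.hstack([z(a,215,15),z(b,90,20)]),np.hstack([z(a,495,95),z(b,385,100)])])
cv2.imwrite("pics/m3.png",o)
```

```text
(no output)
```

View pics/m3.png

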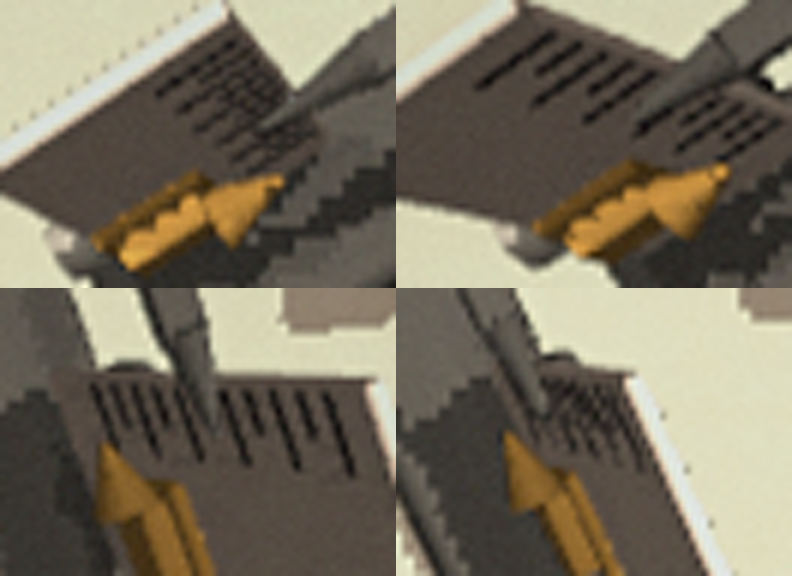

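```bash
cat >> m.py <<'E'
for i in(4,5):C[i]=pickle.load(open(f"pics/wrist_{i}.pkl","rb"))
obs={"rp":{4:(215,15,262,130),5:(90,20,238,130),2:(0,110,69,165)},"ra":{4:(215,15,283,180),5:(90,20,329,170),2:(0,110,221,155)},
"bp":{4:(495,95,213,144),5:(385,100,147,127),3:(574,175,289,172)},"ba":{4:(495,95,102,152),5:(385,100,116,144),3:(574,175,134,137)}}
Q={}
for k in obs:
    Q[k],e=tri([ray("",a+c/6-.42,b+d/6-.42,C[i]) for i,(a,b,c,d) in obs[k].items()]); print(k,np.round(Q[k],1),np.round(e,2))
print("drop",Q["rp"][2]-Q["ra"][2],Q["bp"][2]-Q["ba"][2])
for k in"rb":
    dd=(Q[k+"p"][2]-Q[k+"a"][2]); th=np.arcsin(dd/161); print(k,th,"pad drop",90*np.sin(th)+13*(1-np.cos(th)))
E
python3 m.py | tail -7
```

```text
rp [505.  156.3  61.1] [0.46 0.54 0.11]
ra [503.9 158.8  36.2] [0.19 0.41 0.29]
bp [440.9 -60.4  62. ] [0.49 0.68 0.2 ]
ba [437.4 -63.5  32.8] [0.64 0.39 0.5 ]
drop 24.867111934795048 29.14599473561617
r 0.15507491060177192 pad drop 14.056870502814489
b 0.18203469490355492 pad drop 16.50758607112599
```

```bash
python3 -m inch '[2,2,1,0,0,8,-1,4,3,1,0,0,16,-1,6,4,1,0,0,25,-1,6,4,1,0,0,33,-1,6,4,1,0,0,42,-1]'
python3 -m inch '[2,2,0,0,0,8,-1,4,3,0,0,0,16,-1,6,4,0,0,0,25,-1,6,4,0,0,0,33,-1,6,4,0,0,0,42,-1]'
python3 -m inch '[1,0,0,0,0,8,-1,2,0,0,0,0,16,-1,4,0,0,0,0,25,-1,4,0,0,0,0,33,-1,4,0,0,0,0,42,-1]'
python3 -m inch '[0,0,0,0,0,8,-1,0,0,0,0,0,16,-1,0,0,0,0,0,25,-1,0,0,0,0,0,33,-1,0,0,0,0,0,42,-1]'
```

```text
time: 4.9
tool_pos: [437.0, 52.8, 166.0]
tcp_rot: [-3.138, 0.0, 0.718]
contact_force: [-1.2, 0.9, -0.4]
grip_width: 0.2
time: 5.4
tool_pos: [497.1, 95.2, 165.5]
tcp_rot: [-3.138, 0.0, 1.454]
contact_force: [-0.1, 0.1, 0.4]
grip_width: 0.2
time: 5.9
tool_pos: [537.2, 97.4, 165.0]
tcp_rot: [-3.137, -0.0, 2.189]
contact_force: [-0.0, 0.6, -0.8]
grip_width: 0.8
time: 6.4
tool_pos: [536.9, 99.7, 164.8]
tcp_rot: [-3.138, -0.001, 2.925]
contact_force: [0.4, -0.4, -0.2]
grip_width: 0.6
```

```bash
python3 -m inch '[0,0,-2,0,0,6,-1,0,0,-4,0,0,12,-1,0,0,-4,0,0,12,-1,0,0,-4,0,0,12,-1,0,0,-4,0,0,12,-1]'
python3 -m inch '[0.5,-0.5,0,0,-7,0,-1,1,-0.5,-2,0,-14,0,-1,1,-0.5,-3,0,-20,0,-1,1,-0.5,-3,0,-20,0,-1,1,-0.5,-3,0,-20,0,-1]'
python3 cap.py 6 wrist,scene,side
```

```text
time: 6.9
tool_pos: [537.4, 100.5, 125.7]
tcp_rot: [-3.138, 0.001, 3.133]
contact_force: [1.8, -0.5, 0.3]
grip_width: 0.3
time: 7.4
tool_pos: [548.1, 95.7, 97.0]
tcp_rot: [-3.141, 0.349, 3.132]
contact_force: [0.7, -0.2, 0.0]
grip_width: 0.6
7.55 [549.7  95.6  97.4] [-3.141  0.352  3.132] [-0.2 -0.2  0.4]
```

View pics/wrist_6.png

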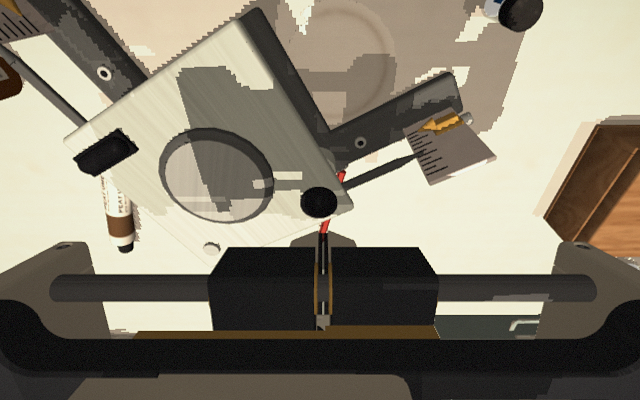

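```bash
cat > v.py <<'E'
import sys,pickle,cv2
from h import *
def load(t): return pickle.load(open(f"pics/wrist_{t}.pkl","rb")),cv2.imread(f"pics/wrist_{t}.png")
def crop(t,x,y,w=80,h=60,f=8):
    c,im=load(t); cv2.imwrite(f"pics/crop_{t}.png",cv2.resize(im[y:y+h,x:x+w],None,fx=f,fy=f,interpolation=cv2.INTER_CUBIC))
E
python3 - <<'E'
from v import *
c,im=load(6)
print("tcp",proj("",[549.7,95.6,97.4],c))
for u,v in [(319,200)]:
    o,d=ray("",u,v,c);print(o+d*(72-o[2])/d[2])
for p in [(505,156.3,60),(503.9,158.8,35.5),(539.5,93.5,73)]: print(proj("",p,c))
crop(6,390,100)
E
```

```text
tcp (np.float64(321.4372054167319), np.float64(249.34933491570035))
[532.87720584  94.197698    72.        ]
(np.float64(423.1127321461342), np.float64(149.76445613975164))
(np.float64(417.3375949661539), np.float64(130.22812605664595))
(np.float64(318.0483051104939), np.float64(209.2850417283001))
```

View pics/crop_6.png

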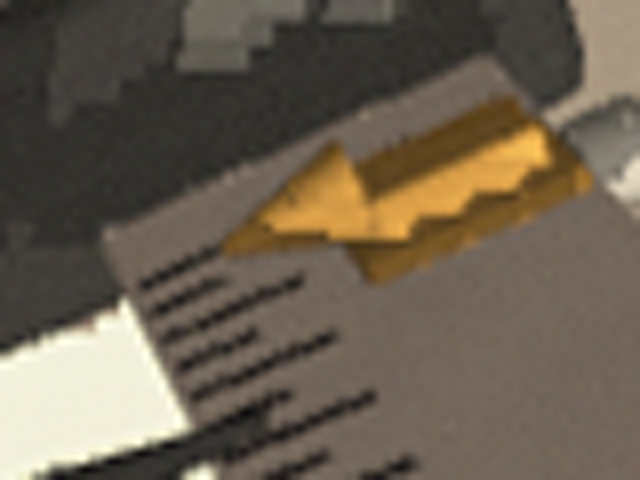

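```bash
python3 -m inch '[-0.3,-0.1,-0.5,0,0,0,-1,-0.3,-0.1,-1,0,0,0,-1,-0.3,-0.1,-1.6,0,0,0,-1,-0.3,-0.1,-1.6,0,0,0,-1,-0.3,-0.1,-1.6,0,0,0,-1]'
python3 -m inch '[0,0,-0.1,0,0,0,-1,0,0,-0.2,0,0,0,-1,0,0,-0.3,0,0,0,-1,0,0,-0.4,0,0,0,-1,0,0,-0.4,0,0,0,-1]'
```

```text
time: 8.05
tool_pos: [546.5, 94.5, 81.0]
tcp_rot: [-3.141, 0.351, 3.132]
contact_force: [0.3, -0.1, -0.4]
grip_width: 0.1
time: 8.55
tool_pos: [546.4, 94.5, 76.9]
tcp_rot: [-3.141, 0.351, 3.132]
contact_force: [0.1, 0.5, 0.3]
grip_width: 0.2
```

```bash
python3 -m inch '[0,0,-0.1,0,0,0,-1,0,0,-0.2,0,0,0,-1,0,0,-0.3,0,0,0,-1,0,0,-0.4,0,0,0,-1,0,0,-0.4,0,0,0,-1]'; python3 cap.py 7 wrist; python3 -c "
from v import *
crop(7,390,100)"
```

```text
time: 9.05
tool_pos: [546.6, 94.7, 73.0]
tcp_rot: [-3.141, 0.352, 3.132]
contact_force: [0.5, 0.8, 3.3]
grip_width: 0.6
9.1 [546.6  94.7  73. ] [-3.141  0.352  3.132] [-0.6  2.   3.2]
```

```bash
python3 -m inch '[0,0,-0.2,0,0,0,-1,0,0,-0.4,0,0,0,-1,0,0,-0.6,0,0,0,-1,0,0,-0.8,0,0,0,-1,0,0,-0.8,0,0,0,-1]'; python3 cap.py 8 wrist; python3 -c "
from v import *
crop(8,390,90)"
```

```text
time: 9.6
tool_pos: [546.6, 95.0, 65.0]
tcp_rot: [-3.141, 0.352, 3.132]
contact_force: [-2.1, 3.4, 7.0]
grip_width: 0.4
9.65 [546.6  95.   65.1] [-3.141  0.352  3.132] [-2.   4.3  5.9]
```

View pics/crop_8.png

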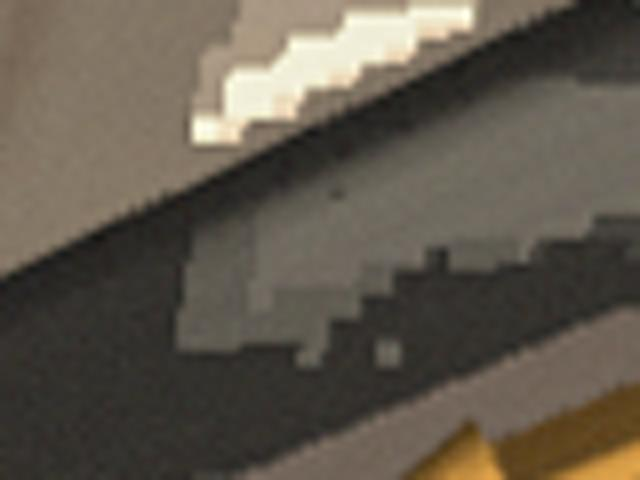

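```bash
python3 -c "
from v import *
crop(8,400,130)
c,_=load(8)
for p in [(503.9,158.8,35.5)]: print(proj('',p,c))
import numpy as np
piv=np.array([582.2,14.2]);l=np.array([-.474,.8805])
for th in (.08,.1,.12,.14,.155): print(th,proj('',[*(piv+161*np.cos(th)*l),60-161*np.sin(th)],c))
"
```

```text
(np.float64(432.1275082844648), np.float64(156.6906238764272))
0.08 (np.float64(431.38247446003606), np.float64(170.97930321843944))
0.1 (np.float64(429.216484451391), np.float64(168.07579592665138))
0.12 (np.float64(427.00982991188766), np.float64(165.3149736178907))
0.14 (np.float64(424.7657427501125), np.float64(162.69198620351156))
0.155 (np.float64(423.0599479972934), np.float64(160.81236569923385))
```

View pics/crop_8.png

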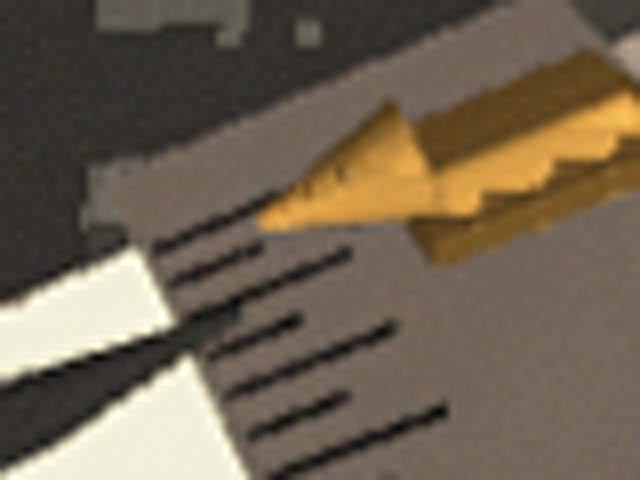

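View pics/wrist_8.png

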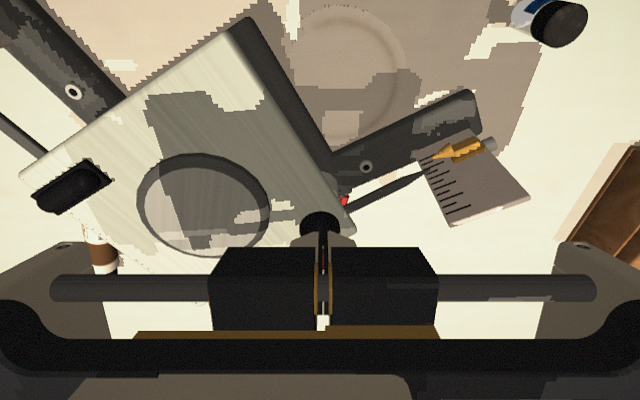

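```bash
cat >> v.py <<'E'
def plane(t,u,v,leg,piv=np.array([582.2,14.2])):
    c,_=load(t); o,d=ray("",u,v,c); n=np.array([-leg[1],leg[0],0]); s=(n@np.append(piv,0)-n@o)/(n@d); p=o+s*d
    return round((p[:2]-piv)@leg,1),round(p[2],1)
LR=np.array([-.474,.8805]);LB=np.array([-.8805,-.474])
E
python3 -c "
from v import *
f=lambda x,y,cx,cy:(x+cx/8-.44,y+cy/8-.44)
print('rest ptr',plane(6,*f(390,100,265,408),LR),'arrow',plane(6,*f(390,100,222,248),LR))
print('now ptr',plane(8,*f(400,130,240,310),LR),'arrow',plane(8,*f(400,130,258,222),LR))
"
```

```text
rest ptr (np.float64(161.3), np.float64(59.7)) arrow (np.float64(164.4), np.float64(35.2))
now ptr (np.float64(160.3), np.float64(44.2)) arrow (np.float64(164.2), np.float64(35.4))
```

```bash
python3 -m inch '[0,0,-0.15,0,0,0,-1,0,0,-0.3,0,0,0,-1,0,0,-0.45,0,0,0,-1,0,0,-0.45,0,0,0,-1,0,0,-0.45,0,0,0,-1]'; python3 cap.py 9 wrist; python3 -c "
from v import *
crop(9,410,140)"
```

```text
time: 10.15
tool_pos: [546.8, 95.2, 60.9]
tcp_rot: [-3.141, 0.353, 3.132]
contact_force: [-2.7, 3.3, 7.4]
grip_width: 0.2
10.2 [546.9  95.2  60.9] [-3.142  0.353  3.132] [-2.6  3.   8.2]
```

View pics/crop_9.png

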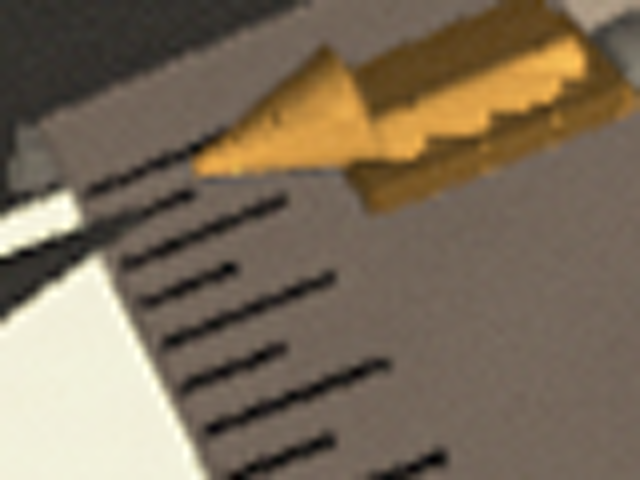

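```bash
python3 -c "
from v import *
f=lambda x,y,cx,cy:(x+cx/8-.44,y+cy/8-.44)
print([plane(9,*f(410,140,a,b),LR) for a,b in((130,220),(140,215),(150,212))],'arrow',plane(9,*f(410,140,195,172),LR))
"
```

```text
[(np.float64(158.9), np.float64(38.2)), (np.float64(159.6), np.float64(38.1)), (np.float64(160.3), np.float64(38.3))] arrow (np.float64(164.2), np.float64(36.0))
```

```bash
python3 -m inch '[0,0,-0.13,0,0,0,-1,0,0,-0.13,0,0,0,-1,0,0,-0.13,0,0,0,-1,0,0,-0.13,0,0,0,-1,0,0,-0.13,0,0,0,-1]'; python3 cap.py 10 wrist,scene,side; python3 -c "
from v import *
crop(10,410,140)"
```

```text
time: 10.7
tool_pos: [547.1, 95.4, 60.0]
tcp_rot: [3.142, 0.354, 3.133]
contact_force: [-3.2, 2.2, 8.2]
grip_width: 0.9
10.85 [547.1  95.4  60. ] [3.142 0.354 3.133] [-2.5  1.8  8.1]
```

View pics/crop_10.png

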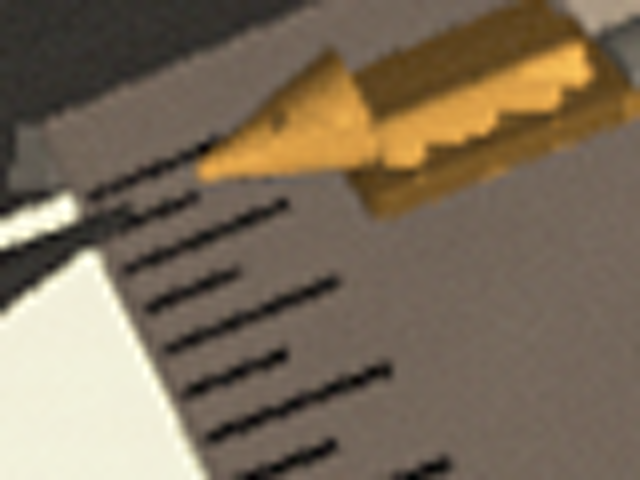

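```bash
python3 -c "
from v import *
f=lambda x,y,cx,cy:(x+cx/8-.44,y+cy/8-.44)
print([plane(10,*f(410,140,a,b),LR) for a,b in((128,212),(133,210),(140,208))],'arrow',plane(10,*f(410,140,200,178),LR))
"
python3 -m inch '[0,0,-0.05,0,0,0,-1,0,0,-0.05,0,0,0,-1,0,0,-0.05,0,0,0,-1,0,0,-0.05,0,0,0,-1,0,0,-0.05,0,0,0,-1]'; python3 cap.py 11 wrist; python3 -c "
from v import *
crop(11,410,140)"
```

```text
[(np.float64(159.0), np.float64(36.7)), (np.float64(159.4), np.float64(36.7)), (np.float64(159.9), np.float64(36.8))] arrow (np.float64(164.3), np.float64(36.3))
time: 11.35
tool_pos: [547.2, 95.5, 59.8]
tcp_rot: [3.142, 0.354, 3.133]
contact_force: [-2.9, 1.4, 8.2]
grip_width: 0.5
11.4 [547.2  95.5  59.9] [3.141 0.355 3.133] [-2.5  2.8  9. ]
```

View pics/crop_11.png

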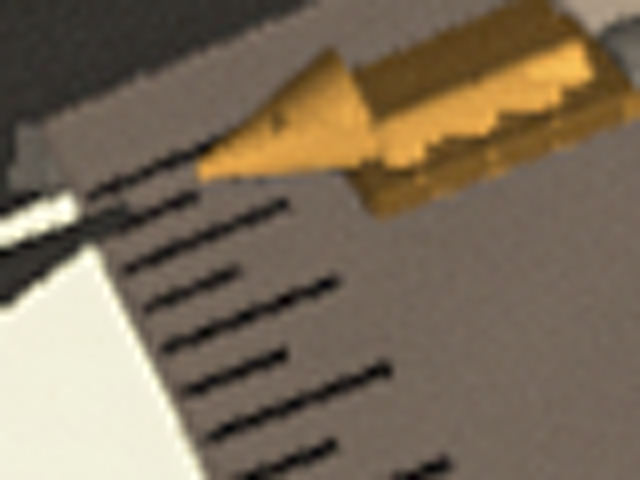

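```bash
for i in 1 2 3; do python3 -m inch '[0,0,-0.04,0,0,0,-1,0,0,-0.04,0,0,0,-1,0,0,-0.04,0,0,0,-1,0,0,-0.04,0,0,0,-1,0,0,-0.04,0,0,0,-1]'; done; python3 cap.py 12 wrist; python3 -c "
from v import *
crop(12,410,140)"
```

```text
time: 11.9
tool_pos: [547.3, 95.5, 59.8]
tcp_rot: [3.141, 0.355, 3.133]
contact_force: [-3.4, 1.6, 9.1]
grip_width: 0.5
time: 12.4
tool_pos: [547.3, 95.6, 59.7]
tcp_rot: [3.141, 0.356, 3.133]
contact_force: [-3.2, 1.6, 7.7]
grip_width: 0.2
time: 12.9
tool_pos: [547.4, 95.6, 59.6]
tcp_rot: [3.142, 0.356, 3.133]
contact_force: [-3.2, 1.1, 8.2]
grip_width: 0.4
12.95 [547.4  95.6  59.6] [3.142 0.356 3.133] [-3.1  0.9  8.8]
```

View pics/crop_12.png

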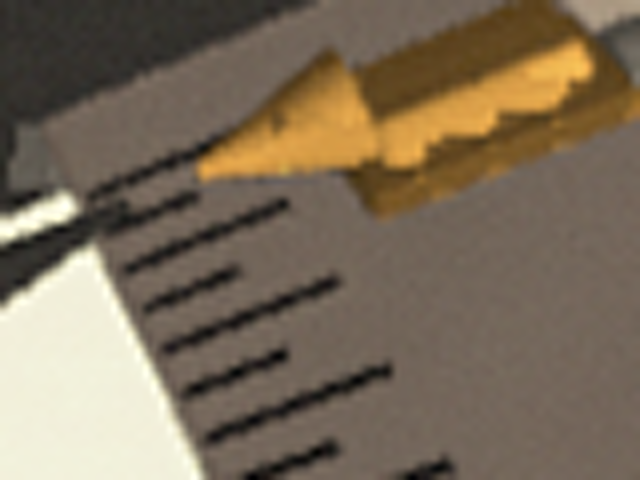

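```bash
python3 -m inch '[0,0,0.7,0,0,0,-1,0,0,1.6,0,0,0,-1,0,0,3,0,0,0,-1,0,0,5,0,0,0,-1,0,0,5,0,0,0,-1]'; python3 cap.py 13 wrist
python3 -m inch '[-0.7,-2.5,0,0,0,-7,-1,-1.5,-5,0,0,0,-14,-1,-2.3,-8,0,0,0,-21,-1,-3.1,-11,0,0,0,-28,-1,-3.8,-12.8,0,0,0,-33,-1]'
python3 -m inch '[0,0,-0.5,0,0,0,-1,0,0,-1,0,0,0,-1,0,0,-1,0,0,0,-1,0,0,-1,0,0,0,-1,0,0,-1,0,0,0,-1]'
python3 cap.py 14 wrist,scene,side; python3 -c "
from v import *
c,_=load(14)
for p in [(440.4,-62.1,60),(437.4,-63.5,32),(503,-28.4,73),bot.get_obs()['tool_pos']]: print(proj('',p,c))
crop(13,370,90)"
```

```text
time: 13.45
tool_pos: [548.7, 95.5, 111.8]
tcp_rot: [3.141, 0.36, 3.133]
contact_force: [0.1, -0.3, 0.8]
grip_width: 0.4
13.5 [547.9  95.5 110.4] [3.142 0.358 3.133] [ 0.2 -0.  -0.6]
time: 14.0
tool_pos: [508.6, -33.9, 109.0]
tcp_rot: [-3.14, 0.356, 2.552]
contact_force: [-0.5, -1.2, -0.2]
grip_width: 0.5
time: 14.5
tool_pos: [508.8, -33.3, 99.0]
tcp_rot: [-3.141, 0.356, 2.554]
contact_force: [0.4, 0.0, -0.4]
grip_width: 0.5
14.65 [508.8 -33.6  99.2] [-3.141  0.356  2.553] [ 0.6  0.5 -0.8]
(np.float64(219.54880110586092), np.float64(152.35989373090132))
(np.float64(226.1040459266808), np.float64(129.53609493343055))
(np.float64(323.58712533536965), np.float64(208.72335210142322))
(np.float64(321.7436656304396), np.float64(247.73795481281343))
```

View pics/wrist_14.png

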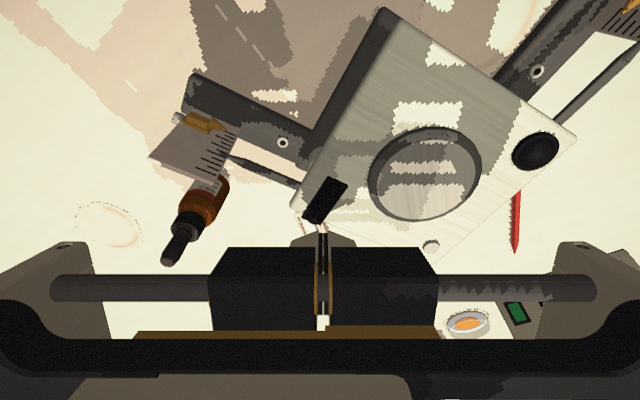

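View pics/wrist_13.png

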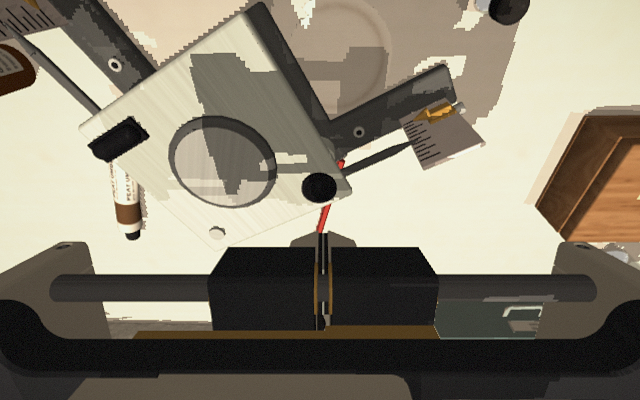

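View pics/scene_14.png

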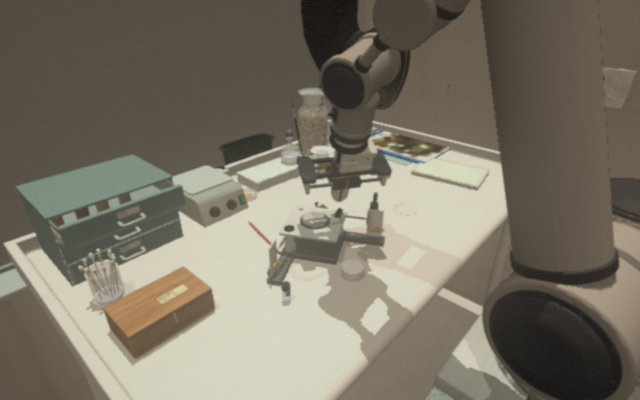

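```bash
python3 -c "
from v import *
crop(14,185,105)"
```

```text
(no output)
```

View pics/crop_14.png

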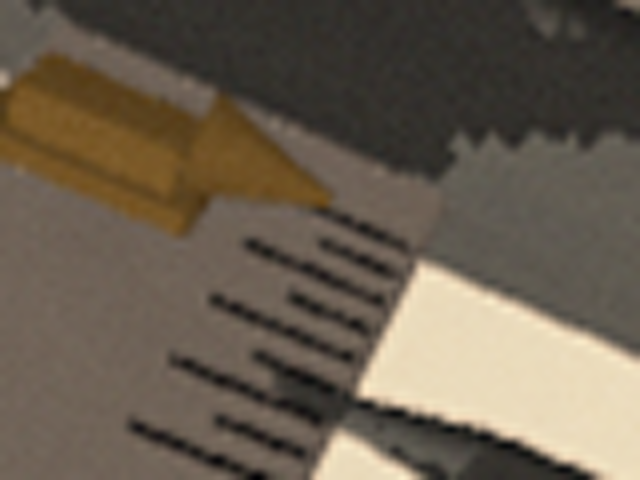

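View pics/crop_13.png

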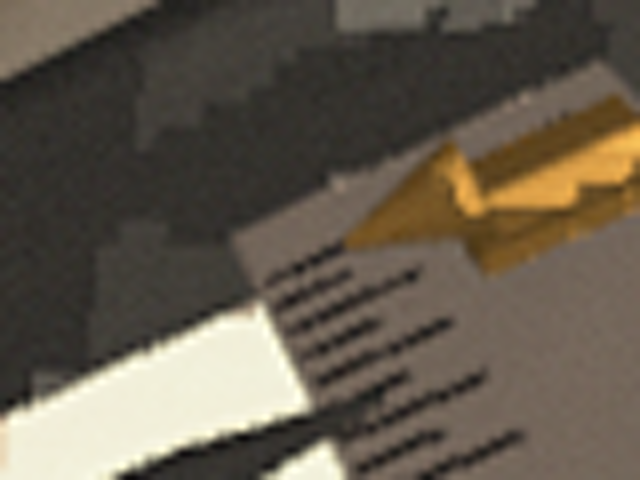

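```bash
python3 -m inch '[0,0,-0.6,0,0,0,-1,0,0,-1.2,0,0,0,-1,0,0,-1.8,0,0,0,-1,0,0,-2,0,0,0,-1,0,0,-2,0,0,0,-1]'
python3 -m inch '[0,0,-0.15,0,0,0,-1,0,0,-0.3,0,0,0,-1,0,0,-0.45,0,0,0,-1,0,0,-0.6,0,0,0,-1,0,0,-0.6,0,0,0,-1]'
```

```text
time: 15.15
tool_pos: [508.5, -33.6, 78.6]
tcp_rot: [-3.14, 0.355, 2.553]
contact_force: [0.1, 0.6, -0.1]
grip_width: 0.5
time: 15.65
tool_pos: [508.5, -33.7, 72.7]
tcp_rot: [-3.14, 0.356, 2.553]
contact_force: [-0.9, -1.1, 4.1]
grip_width: 0.6
```

```bash
python3 -c "
from v import *
f=lambda x,y,cx,cy:(x+cx/8-.44,y+cy/8-.44)
print('ptr',plane(14,*f(185,105,275,380),LB),'arrow',plane(14,*f(185,105,332,204),LB))"
python3 -m inch '[0,0,-0.25,0,0,0,-1,0,0,-0.5,0,0,0,-1,0,0,-0.75,0,0,0,-1,0,0,-0.95,0,0,0,-1,0,0,-0.95,0,0,0,-1]'; python3 cap.py 15 wrist; python3 -c "
from v import *
c,_=load(15)
for p in [(440.4,-62.1,45),(437.4,-63.5,32)]: print(proj('',p,c))
crop(15,165,130)"
```

```text
ptr (np.float64(161.4), np.float64(59.9)) arrow (np.float64(164.2), np.float64(32.3))
time: 16.15
tool_pos: [508.3, -33.9, 63.1]
tcp_rot: [-3.14, 0.356, 2.553]
contact_force: [-3.2, -2.1, 7.0]
grip_width: 0.7
16.2 [508.3 -33.9  63.2] [-3.14   0.356  2.553] [-3.3 -1.8  6.8]
(np.float64(210.63952947443872), np.float64(171.37825902039083))
(np.float64(211.72436289000905), np.float64(156.6651496830711))
```

View pics/crop_15.png

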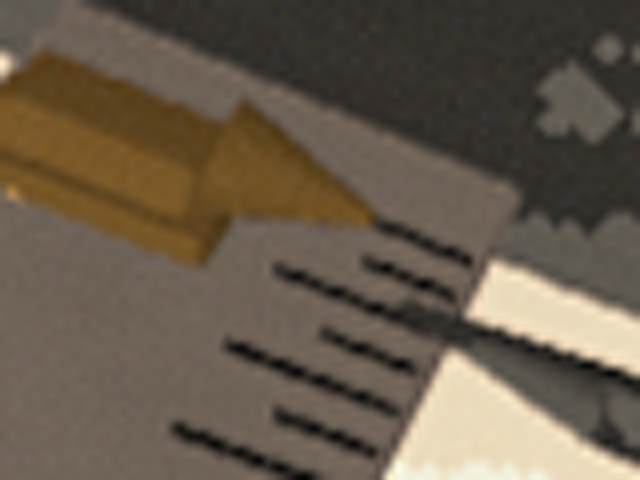

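```bash
python3 -c "
from v import *
f=lambda x,y,cx,cy:(x+cx/8-.44,y+cy/8-.44)
print('ptr',plane(15,*f(165,130,398,312),LB),'arrow',plane(15,*f(165,130,375,219),LB))"
```

```text
ptr (np.float64(160.0), np.float64(41.3)) arrow (np.float64(164.4), np.float64(32.1))
```

```bash
python3 -m inch '[0,0,-0.15,0,0,0,-1,0,0,-0.3,0,0,0,-1,0,0,-0.5,0,0,0,-1,0,0,-0.5,0,0,0,-1,0,0,-0.5,0,0,0,-1]'; python3 cap.py 16 wrist; python3 -c "
from v import *
crop(16,160,135)"
```

```text
time: 16.7
tool_pos: [508.4, -34.1, 58.6]
tcp_rot: [-3.139, 0.356, 2.553]
contact_force: [-4.2, -1.9, 8.4]
grip_width: 0.7
16.75 [508.5 -34.1  58.6] [-3.14   0.356  2.553] [-3.  -0.8  9.1]
```

View pics/crop_16.png

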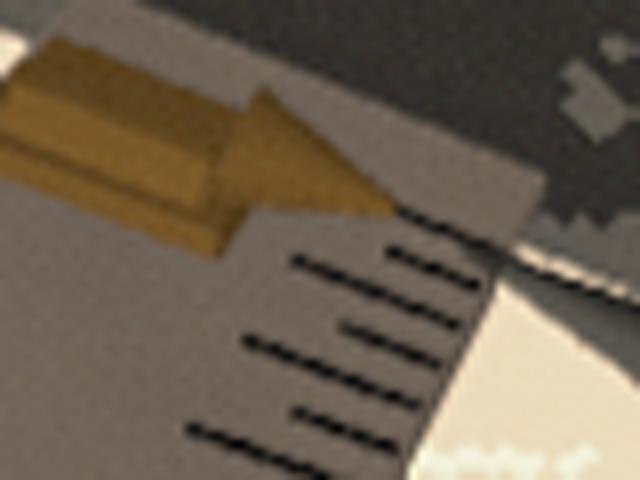

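```bash
python3 -c "
from v import *
f=lambda x,y,cx,cy:(x+cx/8-.44,y+cy/8-.44)
print('ptr',[plane(16,*f(160,135,a,b),LB) for a,b in((462,246),(470,248))],'arrow',plane(16,*f(160,135,395,212),LB))"
python3 -m inch '[0,0,-0.08,0,0,0,-1,0,0,-0.08,0,0,0,-1,0,0,-0.08,0,0,0,-1,0,0,-0.08,0,0,0,-1,0,0,-0.08,0,0,0,-1]'; python3 cap.py 17 wrist; python3 -c "
from v import *
crop(17,160,135)"
```

```text
ptr [(np.float64(159.3), np.float64(33.2)), (np.float64(158.8), np.float64(33.1))] arrow (np.float64(164.4), np.float64(32.5))
time: 17.25
tool_pos: [508.5, -34.2, 58.2]
tcp_rot: [-3.14, 0.357, 2.553]
contact_force: [-3.2, -0.4, 8.8]
grip_width: 0.2
17.3 [508.6 -34.2  58.2] [-3.14   0.357  2.553] [-4.2 -0.7  9. ]
```

View pics/crop_17.png

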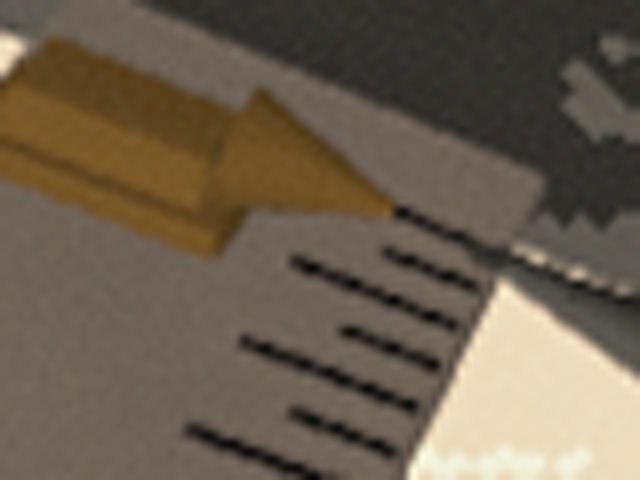

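The bar pointer now lies in line with the arrow, sitting on the arrow's own tick line. I'll hold it there.

```bash
for i in 1 2 3; do python3 -m inch '[0,0,-0.03,0,0,0,-1,0,0,-0.03,0,0,0,-1,0,0,-0.03,0,0,0,-1,0,0,-0.03,0,0,0,-1,0,0,-0.03,0,0,0,-1]'; done; python3 cap.py 18 wrist; python3 -c "
from v import *
crop(18,160,135)"
```

```text
time: 17.8
tool_pos: [508.6, -34.3, 58.3]
tcp_rot: [-3.14, 0.358, 2.553]
contact_force: [-4.1, -0.4, 8.8]
grip_width: 0.6
time: 18.3
tool_pos: [508.6, -34.4, 58.4]
tcp_rot: [-3.14, 0.358, 2.553]
contact_force: [-3.1, -0.7, 8.5]
grip_width: 0.2
time: 18.8
tool_pos: [508.7, -34.4, 58.4]
tcp_rot: [-3.14, 0.359, 2.553]
contact_force: [-2.9, -0.2, 9.0]
grip_width: 0.3
18.85 [508.6 -34.4  58.4] [-3.14   0.359  2.553] [-2.9  0.6  8.8]
```

View pics/crop_18.png

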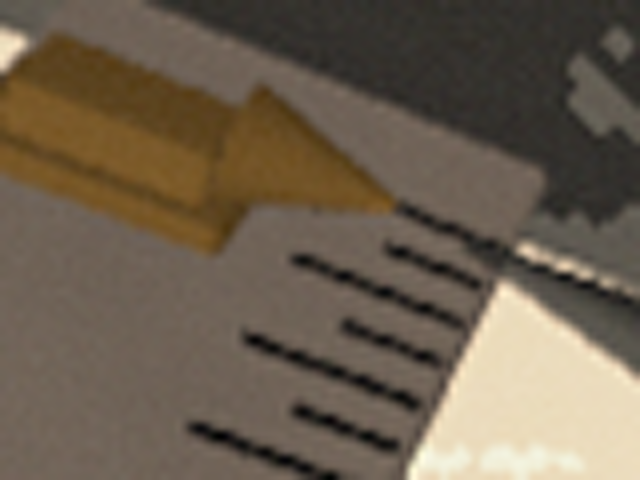

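```bash
for i in 1 2 3; do python3 -m inch '[0,0,-0.06,0,0,0,-1,0,0,-0.06,0,0,0,-1,0,0,-0.06,0,0,0,-1,0,0,-0.06,0,0,0,-1,0,0,-0.06,0,0,0,-1]'; done; python3 cap.py 19 wrist; python3 -c "
from v import *
crop(19,160,135)"
```

```text
time: 19.35
tool_pos: [508.7, -34.5, 58.2]
tcp_rot: [-3.14, 0.359, 2.553]
contact_force: [-4.1, 0.4, 9.6]
grip_width: 0.2
time: 19.85
tool_pos: [508.7, -34.5, 58.0]
tcp_rot: [-3.14, 0.36, 2.553]
contact_force: [-4.4, -0.6, 8.8]
grip_width: 0.3
time: 20.35
tool_pos: [508.7, -34.5, 57.8]
tcp_rot: [-3.14, 0.361, 2.553]
contact_force: [-4.2, 0.4, 10.1]
grip_width: 0.4
20.4 [508.7 -34.5  57.8] [-3.14   0.361  2.553] [-4.5 -0.2 10.1]
```

View pics/crop_19.png

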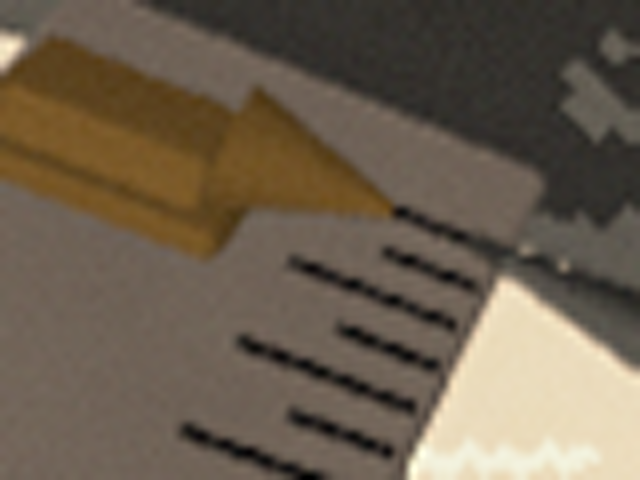

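Level. Now I'll release straight up and retreat.

```bash
python3 -m inch '[0,0,0.7,0,0,0,-1,0,0,1.6,0,0,0,-1,0,0,3,0,0,0,-1,0,0,5,0,0,0,-1,0,0,6,0,0,0,-1]'
python3 -m inch '[-3,1,4,0,0,0,-1,-3,1,6,0,0,0,-1,-3,1,6,0,0,0,-1,-3,1,6,0,0,0,-1,-3,1,6,0,0,0,-1]'; python3 cap.py 20 wrist,scene,side
```

```text
time: 20.9
tool_pos: [509.3, -34.4, 119.0]
tcp_rot: [-3.141, 0.362, 2.552]
contact_force: [0.6, 0.3, 0.4]
grip_width: 0.6
time: 21.4
tool_pos: [478.8, -24.5, 177.8]
tcp_rot: [-3.14, 0.36, 2.552]
contact_force: [-0.1, 0.6, -0.1]
grip_width: 0.2
21.55 [478.9 -24.5 177.9] [-3.14   0.36   2.552] [-0.6  0.4  0.2]
```

View pics/wrist_20.png

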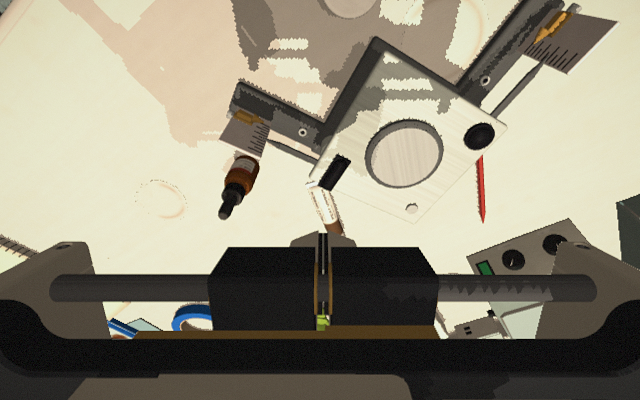

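View pics/scene_20.png

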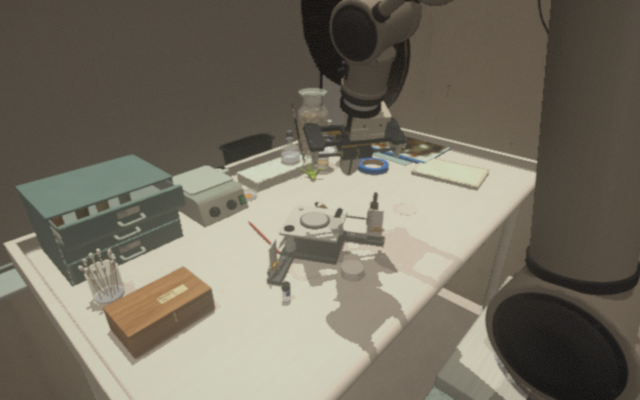

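```bash
python3 -c "
from v import *
c,im=load(20)
for k,l in(('r',LR),('b',LB)):
    p=np.array([582.2,14.2])+161*l; u=proj('',[*p,60],c); print(k,u)
a=im[40:90,500:580];b=im[105:155,230:310]
cv2.imwrite('pics/end.png',cv2.resize(np.vstack([a,b]),None,fx=6,fy=6,interpolation=cv2.INTER_CUBIC))"
```

```text
r (np.float64(547.2461277065385), np.float64(54.843308252109296))
b (np.float64(261.9519395186752), np.float64(137.49263099589484))
```

View pics/end.png

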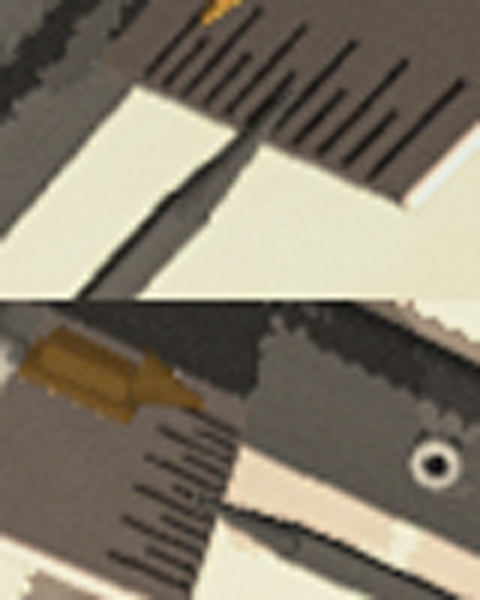

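```bash
python3 -c "
from plant import bot
print(bot.close_job())"
```

```text
the job is handed in; nothing more can be done
None
```

I checked both corners in the order asked and handed the job in at about 21.6 s, with no verdict given.

| Corner | Pressed until pointer level with arrow | Held level | Force on the button |
|---|---|---|---|
| Round button (first) | within about 0.5 mm, never visibly past it | about 2.2 s | about 8–9 N |
| Bar button (second) | within about 0.7 mm | about 3 s | about 9–10 N |

I let each corner spring back fully by lifting the fingertips straight up.

- **Pointers at rest:** in the last wrist picture both pointer tips are within 1 pixel of where a 60 mm rest height puts them.
- **Robot clear:** the fingertips are 178 mm above the bench and the force reading is about zero.
- **Loose things:** the scene and wrist pictures show them where they were, judged by eye rather than measured.
- **Disagreement:** early in the work, the scene and side cameras together put the buttons about 6 mm too low. I used the wrist camera for the pressing instead; from close up it gave pointer rest heights of 59.7 and 59.9 mm against the stated 60 mm.

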